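Set the iris of the bench dust intake and start the extractor

TASK

On the luthier's bench, push the lever of the round dust intake along its arc with the fingertips until its pointer stands on the long mark of the scale. Leave it set there, then press the wide start button on the white switch box all the way down and let it come back up. Do not press the narrow stop button, do not press start before the pointer is on the long mark, and leave the other things on the bench where they are.

Things in the scene. Friction and masses are not known exactly. Their poses are not given: they have to be found in the camera images.
- intake: Fixed round dust intake, grey painted drum 156 mm across and 62 mm high on a flange 200 mm across and 8 mm high, its mouth closed by steel iris blades. Origin on the bench on the drum's vertical axis, which is the axis of the iris ring. At joint value 0 the lever points along the intake's own -x. The intake's place and yaw vary.
- iris (a joint): Angle of the iris ring (rad), positive counter-clockwise seen from above; stops at -0.95 and 0.95. It starts between -0.85 and -0.55 and the long mark always lies on the counter-clockwise (positive) side of the start, at -0.15 to 0.47. The ring has friction only (about 1.2 N pushed at the knob), no spring: it stays where it is left.
- lever_knob (a point): Top centre of the lever's upright black knob, 102 mm above the bench and 118 mm from the ring's axis. The knob is a round post 14 mm across from 46 to 88 mm height, with an 18 mm head above, to 102 mm. Under it the flat steel lever arm, 16 mm wide, runs radially from the ring (top of ring at 46 mm, ring radius 88 mm) to 128 mm from the axis, its top at 43 mm. Push the knob sideways, with the fingertips 50 to 70 mm above the bench.
- pointer_tip (a point): Outer tip of the 4 mm wide steel pointer at the end of the lever, 150 mm from the ring's axis and 38 mm above the bench, in the same radial line as the knob.
- scale: Fixed white-painted scale plate, an arc round the robot's side of the intake, 125 to 180 mm from the ring's axis, its top 30 mm above the bench. Origin on the bench on the ring's axis. It carries 11 black bars, raised 2 mm, 0.16 rad apart: ten short ones (16 mm long, 3 mm wide, at the outer edge) and one long one. It is turned about the ring's axis by a different amount each time.
- long_mark (a point): Point on the long mark (50 mm long, 7 mm wide, reaching right across the scale), 150 mm from the ring's axis, where the pointer's tip should stand; 32 mm above the bench.
- switchbox: Fixed white switch box, 100 x 150 x 55 mm high, to the left or the right of the intake. Origin centre of its underside, its own y along its length. The start button sits 35 mm towards its +y, the stop button 35 mm towards its -y.
- start_top (a point): Centre of the top of the wide start button, black, 32 mm across, 73 mm above the bench when up, standing 6 mm out of a steel collar 48 mm across.
- start (a joint): Travel of the start button (m), 0 up, 0.006 fully down; a spring returns it. Fully down takes 5 N; it counts as pressed from 0.004.
- stop_top (a point): Centre of the top of the narrow stop button, black, 18 mm across, 70 mm from the start button and of the same height.
- stop (a joint): Travel of the stop button (m), 0 up, 0.006 fully down; leave it alone.
- parts_tray: Loose wooden tray of tuning pegs, 100 x 140 x 35 mm, on the side of the intake opposite the switch box. Origin centre of its underside. Bystander.
- sanding_block: Loose cork sanding block, 100 x 60 x 32 mm. Origin centre of its underside. Bystander.
- glue_bottle: Loose white glue bottle, 56 mm across, 150 mm high, standing behind the intake. Origin centre of its underside. Bystander.
- pin_jar: Loose amber glass jar, 60 mm across, 70 mm high, standing behind the intake. Origin centre of its underside. Bystander.
- bridge_blank: Loose dark wooden bridge blank, 110 x 26 x 11 mm. Origin centre of its underside. Bystander.
- screwdriver: Loose screwdriver, 170 mm long, lying on the bench. Bystander.
- rosette_ring: Loose wooden ring, 90 mm across, 6 mm thick. Origin centre of its underside. Bystander.
Things that resemble listed ones, but are neither listed nor needed, are in the scene too. There is more than one size of the switchbox; the job needs the middle-sized.

How it is judged:
On the way, in this order (a step that is already met when the one before it is completed fails the run):
1. the pointer stands still on the long mark (horizontal distance between pointer_tip and long_mark below 0.005 m and velocity of joint iris between -0.05 and 0.05 rad/s), for 0.3 s.
2. the start button is pressed down with the pointer on the long mark (value of joint start above 0.004 m and horizontal distance between pointer_tip and long_mark below 0.005 m), for 0.05 s.
At the end, for the whole second after the job is handed in: The pointer's tip is within 5 mm of the middle of the long mark (measured level) and at rest, both buttons are back up (within 1 mm), and each loose bystander is within 20 mm of where it was (all of step 1 and value of joint each of start, stop below 0.001 m and distance of each of parts_tray, sanding_block, glue_bottle, pin_jar, bridge_blank, screwdriver, rosette_ring from where it was at the start of the episode below 0.02 m); the robot touches nothing.
It fails at once if the stop button is pressed (more than 3 mm) (value of joint stop above 0.003 m).
It fails at once if the start button is pressed (more than 3 mm) while the pointer is more than 8 mm from the long mark (value of joint start above 0.003 m and horizontal distance between pointer_tip and long_mark above 0.008 m).
It fails at once if a loose bystander is moved, carried or lifted by more than 20 mm (distance of any of parts_tray, sanding_block, glue_bottle, pin_jar, bridge_blank, screwdriver, rosette_ring from where it was at the start of the episode above 0.02 m).
It also fails if it takes over 48 s, if anything falls off the work surface, if the arm or the gripper's body presses on something with over 40 N, if the wrist force passes 120 N, or if a joint passes its speed limit or range.

ROBOT

A 6-joint arm with a two-finger parallel gripper is mounted at the origin on the work surface. World frame = base frame: x ahead of the robot, y to its left, z up, the work surface at z = 0. Lengths are in m, angles in rad, forces in N, time in s.
With the tool pointing down it reaches from about 0.3 to 0.775 m from the base axis. Payload 14.6 kg.
Tool frame: the origin (TCP) lies between the finger pads; the fingertips stand 19 mm ahead of it and the grasp point (between the pads) is the TCP (ctrl.finger_overhang is the distance from the TCP to the fingertips, in m); z points along the fingers, y is the direction in which the jaws open and shut (so a half turn about z gives the same grasp; the last joint's range is limited). The gripper opens to 94 mm and grips with 3 to 60 N. Pads are 16 mm wide; open, the fingers measure 119 mm over their backs; the gripper's body (75 mm by 177 mm) begins 78 mm behind the grasp point.
Start: joints at [1.169, 0.3, 1.521, -0, 1.321, -0.067], TCP at [0.181, 0.519, 0.224] pointing down, gripper open.
Joint ranges: [-3.03, 3.03], [-0.79, 2.21], [0.23, 2.52], [-1.04, 4.18], [0, 3.07], [-2.55, 2.55]. Speed limits (rad/s): [2.22, 2.22, 2.57, 3.14, 3.14, 3.14].

INTERFACE

Orientations are given as [roll, pitch, yaw] about the fixed x, y, z axes, in that order (R = Rz(yaw) Ry(pitch) Rx(roll)).
In Python, from station import ctrl gives the robot as it stands.
- The arm moves only by the tool send_rows, never from a script. Its argument "series" is a list of rows, each a list of 7 numbers: the turn, a rotation vector about the tool's x, y, z in degrees, then the shift along the tool's x, y, z in m, then the gripper's target within -1 to 1 (fully open at 1, half-way at 0, shut at -1). A call has 1 to 8 rows; each row is the pose to reach, as a shift and turn from the pose commanded when the call began, along the tool's axes at that moment; what a row does not reach only later rows make up. A row lasts 1/10 s, in which the tool goes at most 50 mm and 8.59 degrees, less where a joint would pass 70% of its speed; a pose out of reach is approached as far as the arm can. A call with a gripper value outside its range is refused whole. The fingers move at their own pace and stop on an object; "force" is the grip in N (left out, the last holds). Time passes only in rows, so rows that repeat a pose let the fingers close. It gives the time, the measured TCP pose, the force and the opening at its end, in the units of the state.
- ctrl.get_obs(): the state, without advancing time (a new reading comes with each control period).
- ctrl.camera(name): name is "side" or "top"; returns a dict with "pixels" (400x640x3 uint8, red, green, blue), "z_map" (400x640 float32, m along the optical axis (not along the pixel's ray), 0 where there is no reading), "fov_y" (degrees; the focal length in pixels is half the picture's height over the tangent of half this angle, whatever the lens; pixels are square), "cx", "cy" (the principal point, pixels), "R" (3x3) and "t" (3): a world point X has camera coordinates R X + t. Camera axes: x right, y down, z forward; pixel columns grow to the right and rows downward; lengths in m; the calibration is good to about 2 mm. A picture is of the moment at which its call begins.
- ctrl.hand_in(): hands the job in, once; it reports no verdict.
The state is a dict: "time_s": time; "qpos": joint angles; "joint_vel": joint speeds; "tau": joint torques, N m; "ee_pos": TCP position; "eef_rot": TCP orientation; "force": force on the tool from outside, world axes, zero at the start; "moment": the same for the moment, N m; "grip_width": finger opening in m.
Only numpy, scipy, OpenCV 4.12 (cv2) and the standard library are available. Lean on these libraries where they do the work, as an engineer would, in place of code of your own. Each camera call takes 0.05 s, during which the arm holds its last target.

## Working session

There is one attempt and no reset: what is moved stays moved. The work goes in short steps, Python scripts to look and compute and a tool call to move; the robot and the scene stay as the last step left them, time stands still between calls to the robot, and variables do not carry over. Pictures are saved under pics/ and viewed, and the job is handed in when it is done.

Besides the shell and the picture viewer there is one more tool, called after "Emit:" by a JSON object that holds its "api" and its "payload", one argument or row to a line. send_rows: Moves the arm, as the interface text tells. Its arguments: {"type":"object","properties":{"series":{"type":"array"},"force":{"type":"number"}},"required":["series"]}

```bash
ls; mkdir -p pics; python3 - <<'E'
from station import ctrl
import cv2
o=ctrl.get_obs();print(o)
for n in("top","side"):
    c=ctrl.camera(n);cv2.imwrite(f"pics/{n}0.png",c["pixels"][:,:,::-1]);print(n,c["fov_y"],c["cx"],c["cy"],c["R"],c["t"],c.keys())
E
```

```text
pics
{'time_s': 0.0, 'qpos': array([ 1.16940272e+00,  3.00517983e-01,  1.52158042e+00,  1.73231715e-06,
        1.32072411e+00, -6.65995009e-02]), 'joint_vel': array([-3.69855562e-04, -2.76023500e-04, -1.28561371e-03,  8.77441336e-05,
        4.24349721e-05, -3.80914478e-04]), 'tau': array([ 2.70893288e-04, -5.31813419e+01, -3.52739561e+01,  7.08399201e-02,
        2.43681780e-02, -1.29455289e-04]), 'ee_pos': array([0.18062156, 0.51923444, 0.22386089]), 'eef_rot': array([-3.14036562e+00, -8.35222312e-05,  2.80679806e+00]), 'force': array([-0.0732995 ,  0.31491712,  0.26491279]), 'moment': array([ 0.01702594, -0.01106063, -0.03085987]), 'grip_width': 0.09383723673773478}
top 47.32346859855596 311.2659286893222 197.39988878724438 [[ 2.23364080e-02 -9.99750371e-01 -5.30062673e-04]
 [-9.90103530e-01 -2.20473954e-02 -1.38596219e-01]
 [ 1.38549935e-01  3.62055861e-03 -9.90348831e-01]] [0.00620662 0.50599658 1.36921658] dict_keys(['pixels', 'z_map', 'fov_y', 'cx', 'cy', 'R', 't'])
side 57.24769257096632 320.025713768626 199.33303591100167 [[ 9.90137005e-01 -1.40102468e-01  1.00008381e-04]
 [-9.31121910e-02 -6.58578726e-01 -7.46728988e-01]
 [ 1.04684438e-01  7.39354692e-01 -6.65128415e-01]] [-0.49924367  0.12897929  1.09450771] dict_keys(['pixels', 'z_map', 'fov_y', 'cx', 'cy', 'R', 't'])
```

View pics/top0.png

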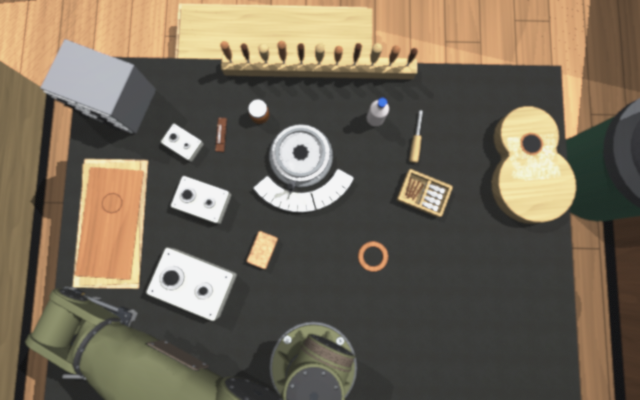

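View pics/side0.png

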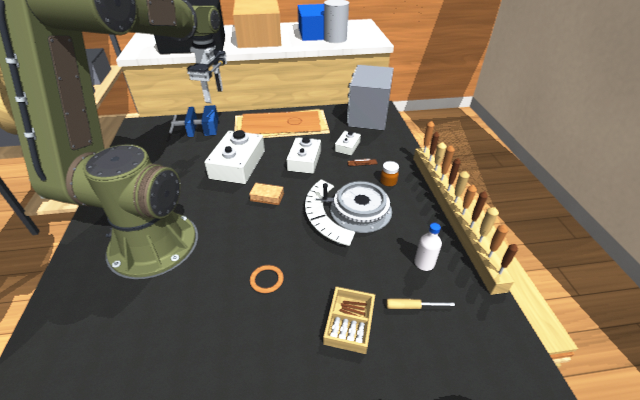

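The top view shows the intake at about (301,155), with its scale below it. The three white boxes are at about (182,142), (200,200) and (191,284). In the side view the lever knob is near (325,190). Next I'll zoom in.

```bash
cat > h.py <<'E'
import numpy as np, cv2
def f(c): return 200/np.tan(np.radians(c["fov_y"]/2))
def ray(c,u,v,z):
    d=c["R"].T@np.array([(u-c["cx"])/f(c),(v-c["cy"])/f(c),1.]); o=-c["R"].T@c["t"]
    return o+d*(z-o[2])/d[2]
def proj(c,X):
    p=c["R"]@np.asarray(X)+c["t"]; return f(c)*p[0]/p[2]+c["cx"],f(c)*p[1]/p[2]+c["cy"]
def cloud(c):
    v,u=np.mgrid[0:400,0:640]; z=c["z_map"]
    P=np.stack([(u-c["cx"])/f(c)*z,(v-c["cy"])/f(c)*z,z],-1)
    return (P-c["t"])@c["R"]
def crop(c,u0,v0,u1,v1,k,name):
    cv2.imwrite(name,cv2.resize(c["pixels"][v0:v1,u0:u1,::-1],None,fx=k,fy=k,interpolation=cv2.INTER_CUBIC))
E
python3 - <<'E'
from station import ctrl
from h import *
t=ctrl.camera("top");s=ctrl.camera("side")
np.savez("c0.npz",tp=t["z_map"])
import pickle;pickle.dump((t,s),open("c0.pkl","wb"))
crop(t,240,110,370,220,6,"pics/t1.png");crop(s,290,165,410,255,6,"pics/s1.png")
crop(t,150,110,250,330,2.7,"pics/t2.png")
# white boxes
for n,c in(("top",t),("side",s)):
    P=cloud(c);px=c["pixels"].astype(int)
    m=(px.min(2)>170)&(px.max(2)-px.min(2)<30)&(P[...,2]>.03)&(P[...,2]<.12)&(P[...,1]>.1)
    k,l,st,ce=cv2.connectedComponentsWithStats(m.astype(np.uint8))
    for i in range(1,k):
        if st[i,4]<60: continue
        q=P[l==i];zz=np.median(q[:,2]);cnt=(np.stack([q[:,0],q[:,1]],1)*1000).astype(np.float32)
        print(n,ce[i].round(),st[i,4],"z",zz.round(4),"rect mm",cv2.minAreaRect(cnt))
E
```

```text
top [257. 108.] 226 z 0.0692 rect mm ((775.042724609375, 189.05868530273438), (51.892372131347656, 51.179622650146484), 62.270965576171875)
top [181. 142.] 677 z 0.039 rect mm ((673.518798828125, 429.53277587890625), (106.79203796386719, 69.92107391357422), 58.165618896484375)
top [280. 152.] 392 z 0.0489 rect mm ((645.4725341796875, 121.05795288085938), (41.66044998168945, 147.99452209472656), 89.79064178466797)
top [201. 199.] 1485 z 0.0553 rect mm ((491.62884521484375, 356.816650390625), (152.78909301757812, 100.00584411621094), 71.8807373046875)
top [267. 190.] 145 z 0.0317 rect mm ((530.7225952148438, 154.75457763671875), (62.43408966064453, 55.66456604003906), 50.22297286987305)
top [191. 284.] 3403 z 0.0791 rect mm ((238.71975708007812, 366.644775390625), (216.06924438476562, 144.31553649902344), 69.79752349853516)
side [314.  44.] 3476 z 0.0811 rect mm ((624.396728515625, 1545.3631591796875), (560.4552612304688, 980.3128051757812), 89.92450714111328)
side [149.  53.] 1363 z 0.0817 rect mm ((-204.11634826660156, 1503.710693359375), (409.3780822753906, 473.8114318847656), 0.06059499457478523)
side [235. 155.] 1738 z 0.0764 rect mm ((242.1667938232422, 359.2369384765625), (217.01226806640625, 144.25152587890625), 69.76380920410156)
side [348. 140.] 253 z 0.0368 rect mm ((677.285400390625, 423.5156555175781), (111.46388244628906, 69.60315704345703), 58.16995620727539)
side [304. 153.] 691 z 0.0531 rect mm ((494.5498962402344, 350.55987548828125), (157.6880645751953, 101.02436828613281), 71.01206970214844)
side [391. 167.] 142 z 0.0678 rect mm ((777.7228393554688, 183.49742126464844), (51.240631103515625, 48.4398307800293), 72.19300079345703)
```

View pics/t1.png

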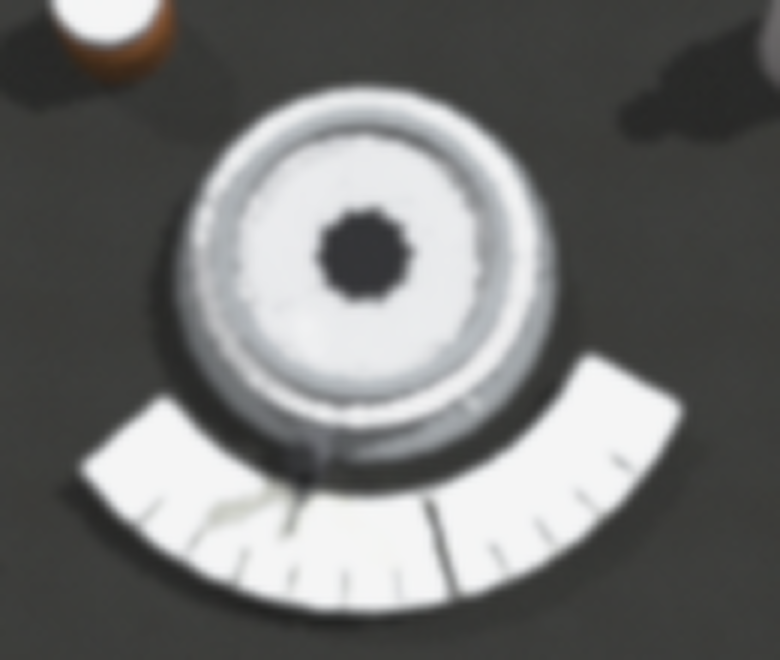

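View pics/s1.png

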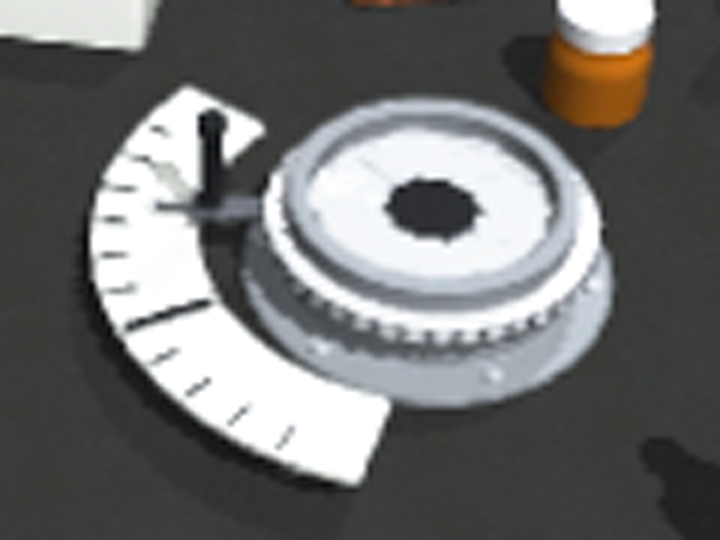

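View pics/t2.png

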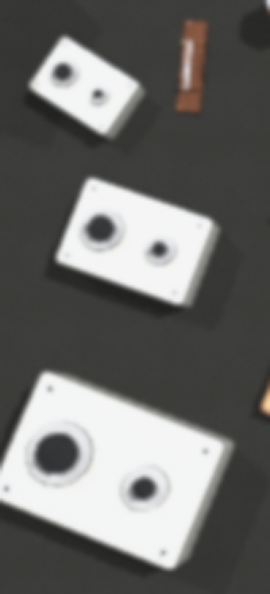

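The middle box measures 153 x 100 mm and is 55 mm high, so it's the right one. Next I'll measure the scale circle, long mark, pointer, knob and buttons.

```bash
cat > m.py <<'E'
import pickle,sys
from h import *
from scipy.optimize import least_squares
def circ(P,r):
    return least_squares(lambda a:np.hypot(P[:,0]-a[0],P[:,1]-a[1])-r,P.mean(0)+[.1,0],loss='soft_l1',f_scale=.002)
def axis(c,C0,sg):
    # scale outer edge: radial sampling of brightness at z=.03, around C0
    g=cv2.cvtColor(c["pixels"],cv2.COLOR_RGB2GRAY).astype(np.float32)
    for it in range(4):
        pts=[]
        for a in sg:
            rr=np.arange(.165,.2,.0005)
            uv=np.array([proj(c,[C0[0]+r*np.cos(a),C0[1]+r*np.sin(a),.030]) for r in rr],np.float32)
            b=cv2.remap(g,uv[:,0],uv[:,1],cv2.INTER_LINEAR).ravel()
            k=np.where((b[:-1]>=140)&(b[1:]<140))[0]
            if len(k): pts.append([C0[0]+rr[k[-1]]*np.cos(a),C0[1]+rr[k[-1]]*np.sin(a)])
        pts=np.array(pts); s=circ(pts,.180); C0=s.x
    return C0,np.std(s.fun),len(pts)
def prof(c,C,r,z,angs):
    g=cv2.cvtColor(c["pixels"],cv2.COLOR_RGB2GRAY).astype(np.float32)
    uv=np.array([proj(c,[C[0]+r*np.cos(a),C[1]+r*np.sin(a),z]) for a in angs],np.float32)
    return cv2.remap(g,uv[:,0],uv[:,1],cv2.INTER_LINEAR).ravel()
def dips(c,C,r,z,angs):
    b=prof(c,C,r,z,angs); bg=np.median(b); d=np.clip(bg-15-b,0,None)
    out=[];n,l=cv2.connectedComponents((d>0).astype(np.uint8).reshape(1,-1));l=l.ravel()
    for i in range(1,n):
        w=d[l==i]; out.append((round(float((angs[l==i]*w).sum()/w.sum()),4),round(float(w.sum()*np.diff(angs)[0]*r*1000/(bg-20)),1)))
    return out
E
python3 - <<'E'
from m import *
t,s=pickle.load(open("c0.pkl","rb"))
for n,c,C0 in(("top",t,None),("side",s,None)):
    C0=np.array([.63,.03]) 
    # rough from iris centre pixel
    C0=ray(c,*( (301,153) if n=="top" else (362,199)),.06)[:2]
    print(n,C0)
    C,e,k=axis(c,C0,np.pi+np.linspace(-.8,.8,60)); print(n,C,e,k)
    angs=np.pi+np.linspace(-1.2,1.2,1601)
    for r in(.135,.145,.150,.155,.172): print(r,dips(c,C,r,.032,angs))
    print("pointer z.038",dips(c,C,.147,.038,angs))
E
```

```text
top [0.63889728 0.05191254]
top [0.64207797 0.05475292] 0.0007277800379773449 60
0.135 [(2.0591, 23.8), (2.7479, 0.8), (2.8895, 1.3), (3.4276, 2.3), (4.3371, 0.2)]
0.145 [(2.0627, 26.3), (2.6731, 1.3), (2.8876, 0.8), (3.4306, 1.9), (4.3348, 0.4)]
0.15 [(2.0641, 27.5), (2.6516, 1.1), (3.4272, 2.2), (4.3338, 0.7)]
0.155 [(2.0661, 28.9), (2.6396, 0.6), (3.4266, 2.2), (4.3324, 1.0)]
0.172 [(2.0733, 34.1), (2.456, 0.2), (2.6188, 0.1), (2.781, 0.2), (2.9442, 0.0), (3.1077, 0.0), (3.2689, 0.0), (3.4291, 2.0), (3.5919, 0.1), (3.7523, 0.2), (3.9129, 0.0), (4.0753, 0.2), (4.3299, 1.9)]
pointer z.038 [(2.0675, 27.7), (2.6724, 1.3), (2.8897, 0.5), (3.4283, 2.0), (4.3315, 1.0)]
side [0.64273729 0.0385289 ]
side [0.64288847 0.04974688] 0.0006677277907441144 60
0.135 [(2.0632, 25.2), (2.4427, 21.5), (2.8196, 6.9), (3.4299, 5.2), (4.3386, 0.1)]
0.145 [(2.1814, 48.3), (2.6691, 2.0), (2.8567, 3.9), (3.4276, 4.8), (4.3361, 0.4)]
0.15 [(2.1574, 46.5), (2.6593, 2.6), (2.8296, 0.0), (2.8593, 0.2), (3.426, 5.2), (4.3362, 0.7)]
0.155 [(2.1185, 39.3), (2.6474, 1.6), (3.429, 5.3), (4.3362, 0.8)]
0.172 [(2.078, 35.9), (2.4649, 1.1), (2.6265, 0.4), (2.791, 1.3), (2.9418, 1.9), (3.1061, 2.0), (3.2686, 1.5), (3.4286, 4.6), (3.5907, 1.3), (3.7526, 1.4), (3.9143, 0.6), (4.0767, 0.7), (4.331, 2.7)]
pointer z.038 [(2.1697, 48.8), (2.7037, 2.5), (2.903, 1.1), (3.4666, 4.8), (4.3403, 0.1)]
```

```bash
python3 - <<'E'
from m import *
t,s=pickle.load(open("c0.pkl","rb"))
C=np.array([.6425,.052]);a=2.89
for n,c in(("top",t),("side",s)):
    print(n,"knob top pred px",proj(c,[*(C+.118*np.array([np.cos(a),np.sin(a)])),.102]))
# black knob in side
g=cv2.cvtColor(s["pixels"],cv2.COLOR_RGB2GRAY)
print(g[180:202,318:334])
# buttons on middle box
for n,c,(u0,v0,u1,v1) in(("top",t,(170,175,232,222)),("side",s,(287,134,322,172))):
    g=cv2.cvtColor(c["pixels"],cv2.COLOR_RGB2GRAY)[v0:v1,u0:u1]
    m=(g<80).astype(np.uint8); k,l,st,ce=cv2.connectedComponentsWithStats(m)
    for i in range(1,k):
        if st[i,4]>8: print(n,ce[i]+[u0,v0],st[i], ray(c,*(ce[i]+[u0,v0]),.073).round(4), 2*np.sqrt(st[i,4]/np.pi)*1.3/f(c)*1000)
crop(s,280,128,330,178,12,"pics/s2.png")
E
```

```text
top knob top pred px (np.float64(289.6956825294976), np.float64(186.1998380447429))
side knob top pred px (np.float64(323.99500850623343), np.float64(183.3020047511329))
[[ 83 154 248 254 236 167 111  69  58  60  60  60  58  58  59  59]
 [182 252 255 255 255 254 237 167 111  71  59  59  58  59  59  60]
 [252 255 255 255 255 254 254 251 215 140 110  70  60  58  59  60]
 [255 255 255 255 253 219 139  85 150 223 228 169 112  69  60  62]
 [255 255 255 255 243  46  46  46  46 137 248 254 237 168 111  71]
 [255 255 255 255 243  40  46  47  45  89 242 255 255 254 235 143]
 [252 255 255 255 243  24  36  44  38 109 245 255 255 255 254 230]
 [228 254 255 255 244  62  30  33  34 205 254 255 255 253 234 169]
 [255 255 255 255 249 136  29  35  31 238 255 255 253 220 108  60]
 [255 255 255 255 249 137  23  26  34 238 255 253 219 109  61  58]
 [255 255 255 255 250 137  29  32  32 232 251 190  99  61  60  60]
 [254 255 255 255 250 137  27  32  32 170 181  69  60  60  61  61]
 [198 245 255 255 250 138  28  32  32  94 103  58  60  59  61  61]
 [202 199 249 255 250 137  30  32  29  44  57  59  59  60  
[... 591 characters left out ...]
28 168] [0.531  0.4328 0.073 ] 41.655145671397
top [216.32545932 180.09973753] [ 17   0  45  19 381] [0.5467 0.3042 0.073 ] 62.73017578642639
top [186.64583333 194.35416667] [13 16  8  8 48] [0.5013 0.3909 0.073 ] 22.265611928361018
top [228.05109489 212.64963504] [ 52  22  10  25 137] [0.4491 0.2642 0.073 ] 37.61614624859113
top [183.07070707 216.62962963] [  0  32  39  15 297] [0.4342 0.3975 0.073 ] 55.38501037052629
side [301.13636364 139.55050505] [  0   0  35  21 198] [0.4869 0.3868 0.073 ] 56.32496270213983
side [319.17391304 162.47826087] [28  9  7 29 92] [0.5341 0.232  0.073 ] 38.3939001726511
side [301.63636364 150.09090909] [13 15  4  3 11] [0.4816 0.3164 0.073 ] 13.275921025587477
```

View pics/s2.png

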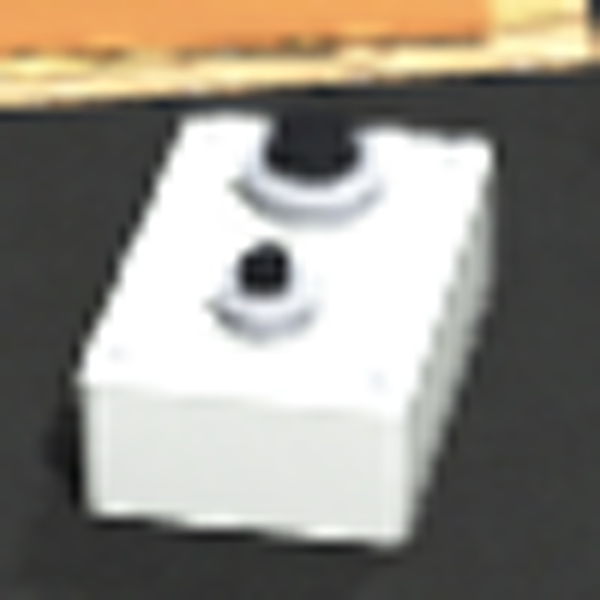

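Both views agree well:

| Item | Measured value |
|---|---|
| Ring axis | about (0.6425, 0.052) |
| Lever angle | 2.89 |
| Long mark angle | 3.428 |
| Knob | about (0.528, 0.081) |
| Start button | about (0.502, 0.390) |

The knob's path is close to a straight line along -y. I'll straddle the knob with half-open fingers.

Emit:
{"api": "send_rows", "payload": {
  "series": [
    [0,0,-3,-0.035,-0.023,0.0,-0.15],
    [0,0,-6,-0.075,-0.048,0.0,-0.15],
    [0,0,-9,-0.115,-0.073,0.0,-0.15],
    [0,0,-12,-0.155,-0.099,0,-0.15],
    [0,0,-15,-0.195,-0.124,0,-0.15],
    [0,0,-18,-0.235,-0.15,0,-0.15],
    [0,0,-19.2,-0.275,-0.175,0,-0.15],
    [0,0,-19.2,-0.314,-0.2,0.01,-0.15]
  ]
}}

```text
time_s: 1.0
ee_pos: [0.4129, 0.2258, 0.2154]
eef_rot: [3.141, 0.002, -3.14]
force: [1.0, 0.7, 0.7]
grip_width: 0.0401
```

```bash
cat > d.py <<'E'
from station import ctrl
import numpy as np,sys
from scipy.spatial.transform import Rotation as R
def delta(tg):
    o=ctrl.get_obs();M=R.from_euler('xyz',o["eef_rot"])
    print(o["time_s"],o["ee_pos"].round(4),o["eef_rot"].round(3),o["force"].round(1),o["grip_width"].round(4),"tool delta",M.inv().apply(np.array(tg)-o["ee_pos"]).round(4))
if __name__=="__main__": delta([float(x) for x in sys.argv[1:4]])
E
python3 d.py .528 .081 .2
```

```text
Traceback (most recent call last):
  File "d.py", line 7, in <module>
    if __name__=="__main__": delta([float(x) for x in sys.argv[1:4]])
                             ~~~~~^^^^^^^^^^^^^^^^^^^^^^^^^^^^^^^^^^^
  File "d.py", line 6, in delta
    print(o["time_s"],o["ee_pos"].round(4),o["eef_rot"].round(3),o["force"].round(1),o["grip_width"].round(4),"tool delta",M.inv().apply(np.array(tg)-o["ee_pos"]).round(4))
                                                                                     ^^^^^^^^^^^^^^^^^^^^^
AttributeError: 'float' object has no attribute 'round'
```

Emit:
{"api": "send_rows", "payload": {
  "series": [
    [0,0,0,-0.03,-0.037,0.0,-0.15],
    [0,0,0,-0.06,-0.073,0.0,-0.15],
    [0,0,0,-0.09,-0.11,0.0,-0.15],
    [0,0,0,-0.116,-0.146,0,-0.15],
    [0,0,0,-0.116,-0.146,0.03,-0.15],
    [0,0,0,-0.116,-0.146,0.06,-0.15],
    [0,0,0,-0.116,-0.146,0.06,-0.15],
    [0,0,0,-0.116,-0.146,0.06,-0.15]
  ]
}}

```text
time_s: 1.8
ee_pos: [0.5277, 0.0816, 0.1551]
eef_rot: [-3.142, -0.0, -3.141]
force: [-0.7, -0.2, 0.4]
grip_width: 0.04
```

```bash
sed -i 's/o\["grip_width"\].round(4)/o["grip_width"]/' d.py; python3 d.py .528 .081 .08; python3 - <<'E'
from station import ctrl
from h import *
s=ctrl.camera("side");crop(s,270,90,430,240,5,"pics/s3.png")
t=ctrl.camera("top");crop(t,220,110,380,260,5,"pics/t3.png")
E
```

```text
1.8 [0.5277 0.0816 0.1551] [-3.142 -0.    -3.141] [-0.7 -0.2  0.4] 0.04001267144575309 tool delta [-0.0003 -0.0006  0.0751]
```

View pics/s3.png

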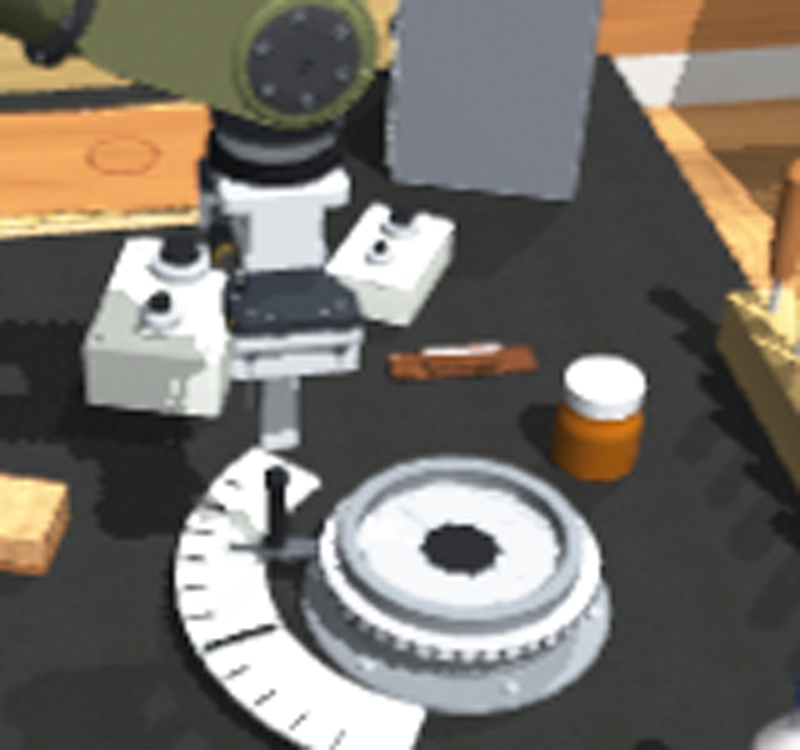

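View pics/t3.png

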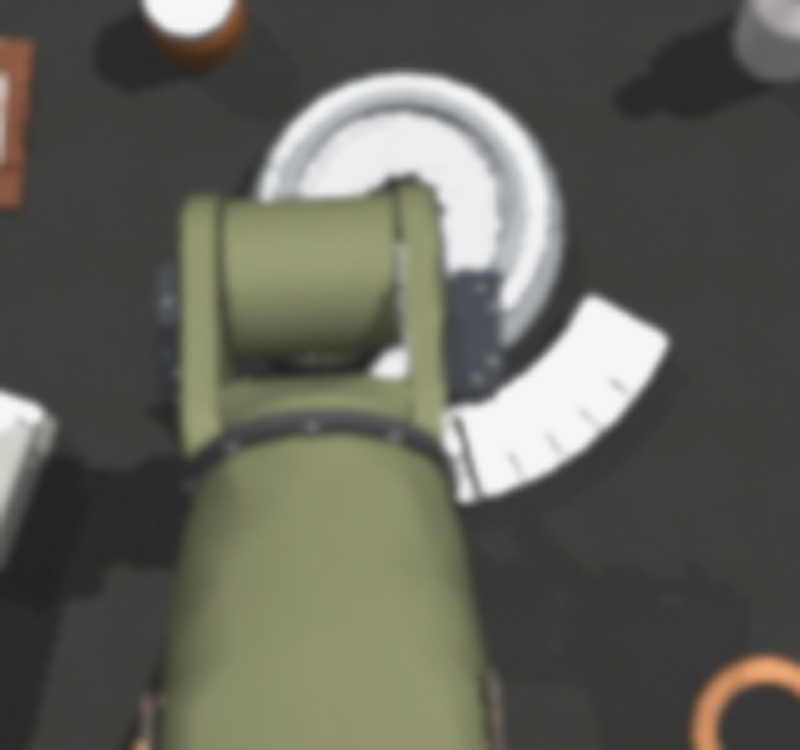

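The side view shows the fingers lined up with the knob at about (277,480) in the crop. I'll descend until the tips are at about 60 mm.

Emit:
{"api": "send_rows", "payload": {
  "series": [
    [0,0,0,0,0,0.02,-0.15],
    [0,0,0,0,0,0.04,-0.15],
    [0,0,0,0,0,0.055,-0.15],
    [0,0,0,0,0,0.07,-0.15],
    [0,0,0,0,0,0.075,-0.15],
    [0,0,0,0,0,0.075,-0.15]
  ]
}}

```text
time_s: 2.5
ee_pos: [0.5279, 0.0816, 0.08]
eef_rot: [3.142, 0.0, -3.141]
force: [0.3, 0.6, 0.8]
grip_width: 0.0399
```

```bash
python3 d.py .528 .03 .08; python3 - <<'E'
from station import ctrl
from h import *
s=ctrl.camera("side");crop(s,290,145,410,255,6,"pics/s4.png")
E
```

```text
2.5 [0.5279 0.0816 0.08  ] [ 3.142  0.    -3.141] [0.3 0.6 0.8] 0.03992201105001696 tool delta [-0.0001 -0.0516  0.    ]
```

View pics/s4.png

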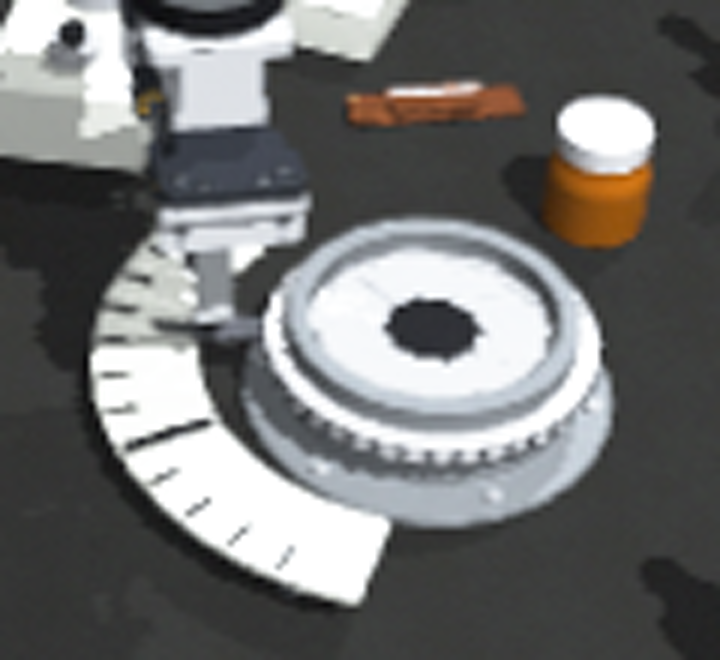

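The fingers straddle the knob without touching it. I'll push along -y and stop about 8 mm short to measure.

Emit:
{"api": "send_rows", "payload": {
  "series": [
    [0,0,0,0,-0.01,0,-0.15],
    [0,0,0,0,-0.02,0,-0.15],
    [0,0,0,0,-0.03,0,-0.15],
    [0,0,0,0,-0.04,0,-0.15],
    [0,0,0,0,-0.05,0,-0.15],
    [0,0,0,0,-0.058,0,-0.15],
    [0,0,0,0,-0.066,0,-0.15],
    [0,0,0,0,-0.066,0,-0.15]
  ]
}}

```text
time_s: 3.35
ee_pos: [0.5277, 0.0144, 0.0795]
eef_rot: [-3.141, 0.0, 3.141]
force: [0.8, 0.3, -1.0]
grip_width: 0.0399
```

```bash
python3 d.py .528 .007 .08; cat > look.py <<'E'
from station import ctrl
from m import *
import sys
s=ctrl.camera("side");t=ctrl.camera("top");k=sys.argv[1]
crop(s,290,165,410,255,6,f"pics/s{k}.png");crop(t,240,110,370,220,6,f"pics/t{k}.png")
angs=np.pi+np.linspace(-.6,.8,1601)
for n,c,C in(("top",t,[.6421,.0548]),("side",s,[.6429,.0497])):
    for r in(.135,.140,.144,.147,.15,.155,.16):print(n,r,"z38",dips(c,C,r,.038,angs),"z32",dips(c,C,r,.032,angs))
E
python3 look.py 5
```

```text
3.35 [0.5277 0.0144 0.0795] [-3.141  0.     3.141] [ 0.8  0.3 -1. ] 0.039902452067893654 tool delta [-0.0003 -0.0074 -0.0005]
top 0.135 z38 [(2.753, 1.5), (2.9612, 6.3), (3.5794, 4.2)] z32 [(2.7487, 0.8), (2.9548, 6.6), (3.5909, 4.4)]
top 0.14 z38 [(2.9425, 8.1), (3.6218, 5.4)] z32 [(2.9366, 8.2), (3.6303, 5.4)]
top 0.144 z38 [(2.9347, 8.5), (3.6458, 5.5)] z32 [(2.9311, 8.7), (3.6531, 5.5)]
top 0.147 z38 [(2.9362, 9.1), (3.6603, 5.6)] z32 [(2.9333, 9.2), (3.6671, 5.5)]
top 0.15 z38 [(2.9375, 9.3), (3.6734, 4.8)] z32 [(2.9347, 9.3), (3.6803, 4.6)]
top 0.155 z38 [(2.9436, 8.7), (3.6952, 3.7), (3.9309, 0.7)] z32 [(2.9419, 8.7), (3.7014, 3.7), (3.9319, 0.6)]
top 0.16 z38 [(2.9465, 8.4), (3.7069, 4.6), (3.9201, 2.4)] z32 [(2.9425, 8.5), (3.7116, 4.7), (3.9214, 2.3)]
side 0.135 z38 [(2.6407, 16.9), (2.8473, 0.3), (3.4324, 14.6)] z32 [(2.62, 14.1), (2.8025, 0.4), (3.3881, 14.6)]
side 0.14 z38 [(2.6188, 15.2), (3.4274, 14.4)] z32 [(2.6053, 12.5), (3.3842, 13.4)]
side 0.144 z38 [(2.6061, 13.5), (3.4246, 12.5)] z32 [(2.5902, 10.1), (3.3848, 10.9)]
side 0.147 z38 [(2.5976, 11.5), (3.427, 10.0)] z32 [(2.5828, 8.7), (3.3974, 7.9)]
side 0.15 z38 [(2.5829, 8.5), (3.441, 7.1)] z32 [(2.5765, 6.6), (3.4099, 6.8)]
side 0.155 z38 [(2.559, 1.8), (2.6726, 1.0), (2.8202, 0.2), (3.0055, 0.0), (3.4513, 6.5)] z32 [(2.5589, 1.6), (2.6415, 0.0), (2.7743, 0.0), (2.777, 0.0), (2.9629, 0.0), (3.4161, 6.4)]
side 0.16 z38 [(2.5436, 0.1), (2.6644, 4.1), (2.8287, 3.1), (2.9915, 2.3), (3.1507, 1.0), (3.3063, 0.9), (3.4521, 5.2)] z32 [(2.6292, 2.9), (2.7861, 2.2), (2.9522, 1.9), (3.1107, 1.2), (3.2691, 2.0), (3.4199, 3.7), (3.5884, 0.1), (3.7408, 0.0), (3.747, 0.0)]
```

View pics/s5.png

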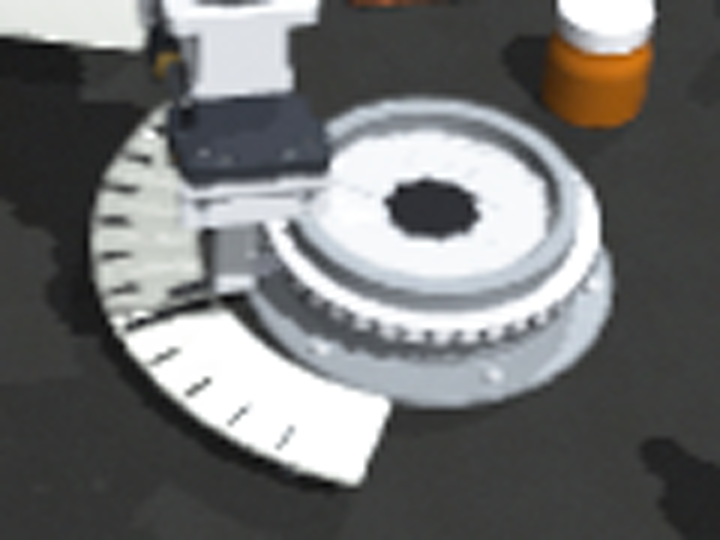

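The pointer is just short of the mark. I'll push 7 mm more, back off, and lift for a clear look.

Emit:
{"api": "send_rows", "payload": {
  "series": [
    [0,0,0,0,-0.003,0,-0.15],
    [0,0,0,0,-0.007,0,-0.15],
    [0,0,0,0,-0.007,0,-0.15],
    [0,0,0,0,0.006,0,-0.15],
    [0,0,0,0,0.006,-0.02,-0.15],
    [0,0,0,0,0.006,-0.05,-0.15],
    [0,0,0,0,0.006,-0.08,-0.15],
    [0,0,0,0,0.045,-0.09,-0.15]
  ]
}}

```text
time_s: 4.25
ee_pos: [0.5286, 0.0593, 0.1725]
eef_rot: [-3.141, 0.004, 3.139]
force: [0.8, 1.0, -0.0]
grip_width: 0.0399
```

Emit:
{"api": "send_rows", "payload": {
  "series": [
    [0,0,0,0.0,0.04,0,-0.15],
    [0,0,0,0,0.08,0,-0.15],
    [0,0,0,0,0.12,0,-0.15],
    [0,0,0,0,0.12,0,-0.15]
  ]
}}

```text
time_s: 4.65
ee_pos: [0.5267, 0.185, 0.1693]
eef_rot: [3.141, -0.0, -3.137]
force: [0.1, -0.7, -0.0]
grip_width: 0.0396
```

```bash
python3 d.py .528 .007 .08; python3 look.py 6
```

```text
4.65 [0.5267 0.185  0.1693] [ 3.141 -0.    -3.137] [ 0.1 -0.7 -0. ] 0.03962800057212852 tool delta [-0.0005 -0.178   0.0892]
top 0.135 z38 [(2.5681, 2.0), (3.0815, 0.6), (3.421, 2.4)] z32 [(2.5641, 1.4), (3.0752, 0.4), (3.4223, 2.4)]
top 0.14 z38 [(3.4186, 2.5)] z32 [(3.4202, 2.6)]
top 0.144 z38 [(3.4198, 2.7)] z32 [(3.4217, 2.7)]
top 0.147 z38 [(3.4211, 2.7)] z32 [(3.4231, 2.7)]
top 0.15 z38 [(3.4226, 2.5)] z32 [(3.4244, 2.5)]
top 0.155 z38 [(3.4248, 2.1)] z32 [(3.4269, 2.0)]
top 0.16 z38 [(2.5649, 1.4), (3.4261, 1.8)] z32 [(2.5668, 1.6), (3.4274, 1.8), (3.5877, 0.0)]
side 0.135 z38 [(3.1391, 1.8), (3.4555, 8.5)] z32 [(3.0876, 1.5), (3.4129, 8.8)]
side 0.14 z38 [(3.14, 0.0), (3.144, 0.0), (3.452, 8.6)] z32 [(3.4134, 8.1)]
side 0.144 z38 [(3.4532, 8.0)] z32 [(3.4152, 7.9)]
side 0.147 z38 [(3.455, 7.5)] z32 [(3.4229, 6.0)]
side 0.15 z38 [(3.4609, 5.8)] z32 [(3.4259, 5.3)]
side 0.155 z38 [(3.4671, 5.0)] z32 [(3.4291, 5.4)]
side 0.16 z38 [(2.6612, 2.3), (2.8245, 1.2), (2.99, 0.2), (3.1527, 0.0), (3.4622, 4.9)] z32 [(2.6246, 0.7), (2.7821, 0.6), (2.961, 0.0), (3.1115, 0.1), (3.2684, 0.1), (3.4282, 4.0), (3.5866, 1.0), (3.7468, 0.6), (3.9133, 0.1)]
```

View pics/s6.png

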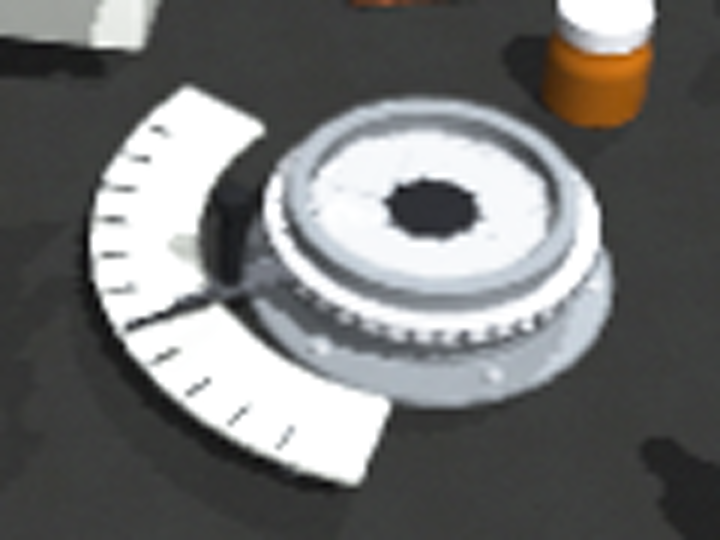

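View pics/t6.png

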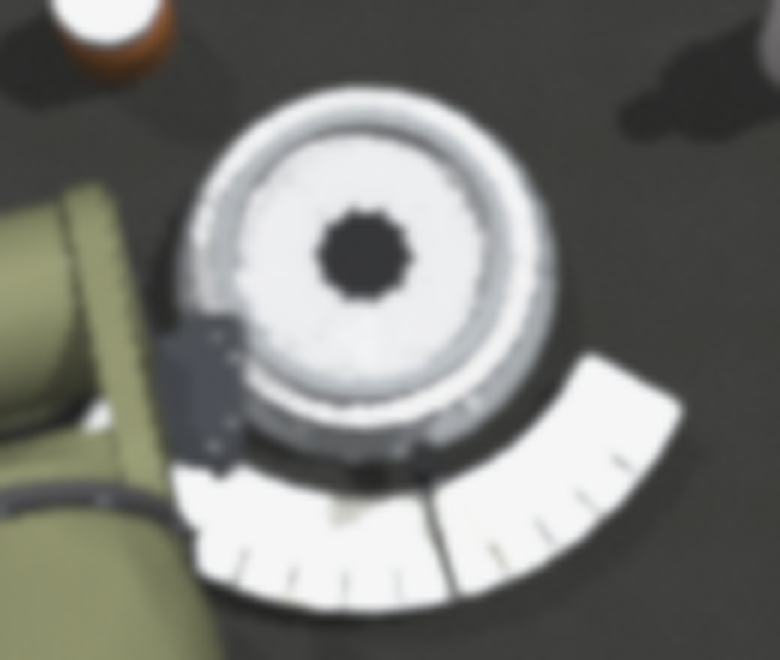

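```bash
python3 - <<'E'
from station import ctrl
from m import *
t0,s0=pickle.load(open("c0.pkl","rb"));t,s=ctrl.camera("top"),ctrl.camera("side")
pickle.dump((t,s),open("c1.pkl","wb"))
angs=3.428+np.arange(-.13,.1301,.0133)  # ~2mm steps at .15
print((( angs-3.428)*150).round(0).astype(int))
for n,a,b,C in(("top",t0,t,[.6421,.0548]),("side",s0,s,[.6429,.0497])):
    for z in(.032,.038):
      for r in(.138,.142,.146,.149,.155):print(n,z,r,"\n  ",prof(a,C,r,z,angs).astype(int),"\n  ",prof(b,C,r,z,angs).astype(int))
E
```

```text
[-19 -18 -16 -14 -12 -10  -8  -6  -4  -2   0   2   4   6   8  10  12  14
  16  18]
top 0.032 0.138 
   [245 245 245 245 244 243 238 222 194 168 147 176 210 229 241 243 244 245
 245 245] 
   [246 246 245 245 243 239 223 199 168 155 153 185 218 233 242 244 245 245
 245 245]
top 0.032 0.142 
   [245 245 245 245 245 244 242 230 209 173 162 178 208 234 240 244 244 245
 245 245] 
   [246 246 245 245 243 236 224 197 169 151 157 186 214 237 242 245 245 246
 245 245]
top 0.032 0.146 
   [245 245 245 245 245 244 240 232 204 170 160 173 212 230 242 244 245 245
 245 245] 
   [246 246 246 245 244 238 227 205 173 144 153 176 216 233 244 245 246 246
 245 245]
top 0.032 0.149 
   [245 245 245 245 244 244 239 230 196 167 148 179 213 233 242 244 245 245
 245 245] 
   [246 246 246 245 244 242 233 218 179 153 147 182 218 236 244 245 246 246
 246 245]
top 0.032 0.155 
   [244 244 245 245 244 243 240 225 199 159 157 180 217 237 244 244 245 245
 245 244] 
   [245 246 246 246 245 244 242 228 203 163 161 185 221 239 245 245 246 246
 245 244]
top 0.038 0.138 
   [245 245 245 245 244 242 236 220 187 163 146 17
[... 2092 characters left out ...]
18 172 118  87 119 175 232 245
 253 255] 
   [255 255 255 255 255 255 246 221 188 143 102  79  74  77 116 172 229 243
 251 254]
side 0.038 0.146 
   [253 253 254 254 254 255 255 255 254 254 233 154  80  89 144 194 224 247
 255 255] 
   [255 255 255 255 255 254 248 236 201 142  99  76  60  87 136 184 219 245
 254 254]
side 0.038 0.149 
   [253 253 254 254 254 255 255 254 254 254 191 116  79 108 150 200 237 255
 255 255] 
   [255 255 255 255 255 254 254 252 247 226 148  84  65  97 138 191 233 254
 254 254]
side 0.038 0.155 
   [253 253 253 253 254 254 255 255 254 245 223 148  81  84 140 201 234 252
 255 255] 
   [255 255 255 255 255 255 255 255 254 246 226 150  82  83 138 198 232 252
 255 255]
```

```bash
python3 d.py .528 .02 .08
```

```text
4.85 [0.5275 0.18   0.1694] [-3.141 -0.     3.141] [-0.7  0.1  0.1] 0.039951252817061224 tool delta [-0.0006 -0.16    0.0894]
```

The pointer appears to be about 2–3 mm short of the mark's centre, which is within tolerance. I'll nudge it 1.7 mm to gain margin.

Emit:
{"api": "send_rows", "payload": {
  "series": [
    [0,0,0,0,-0.04,0,-0.15],
    [0,0,0,0,-0.08,0,-0.15],
    [0,0,0,0,-0.12,0,-0.15],
    [0,0,0,0,-0.16,0,-0.15],
    [0,0,0,0,-0.16,0,-0.15],
    [0,0,0,0,-0.16,0.03,-0.15],
    [0,0,0,0,-0.16,0.06,-0.15],
    [0,0,0,0,-0.16,0.09,-0.15]
  ]
}}

```text
time_s: 5.65
ee_pos: [0.5275, 0.02, 0.0787]
eef_rot: [-3.142, 0.001, 3.141]
force: [0.5, -0.4, -0.2]
grip_width: 0.0402
```

Emit:
{"api": "send_rows", "payload": {
  "series": [
    [0,0,0,0,-0.007,0,-0.15],
    [0,0,0,0,-0.011,0,-0.15],
    [0,0,0,0,-0.0137,0,-0.15],
    [0,0,0,0,-0.0137,0,-0.15],
    [0,0,0,0,0,0,-0.15],
    [0,0,0,0,0,-0.03,-0.15],
    [0,0,0,0,0,-0.06,-0.15],
    [0,0,0,0,0,-0.09,-0.15]
  ]
}}

```text
time_s: 6.45
ee_pos: [0.5275, 0.0215, 0.1711]
eef_rot: [3.142, 0.0, -3.141]
force: [0.3, 0.2, 0.5]
grip_width: 0.0398
```

Emit:
{"api": "send_rows", "payload": {
  "series": [
    [0,0,0,0.0,0.04,0,-1],
    [0,0,0,0,0.08,0,-1],
    [0,0,0,0,0.12,0,-1],
    [0,0,0,0,0.16,0,-1],
    [0,0,0,0,0.2,0,-1],
    [0,0,0,0,0.2,0,-1]
  ]
}}

```text
time_s: 7.05
ee_pos: [0.5266, 0.2252, 0.1699]
eef_rot: [3.141, 0.001, -3.137]
force: [-0.3, -0.1, 0.2]
grip_width: 0.0006
```

```bash
python3 d.py .502 .390 .17; python3 look.py 7 | grep -E "0.14[47]|0.15 "; python3 - <<'E'
from station import ctrl
from m import *
t0,s0=pickle.load(open("c0.pkl","rb"));t,s=ctrl.camera("top"),ctrl.camera("side")
angs=3.428+np.arange(-.13,.1301,.0133)
for n,a,b,C,z in(("top",t0,t,[.6421,.0548],.032),("side",s0,s,[.6429,.0497],.038)):
      for r in(.138,.142,.146):print(n,z,r,"\n  ",prof(a,C,r,z,angs).astype(int),"\n  ",prof(b,C,r,z,angs).astype(int))
E
```

```text
7.05 [0.5266 0.2252 0.1699] [ 3.141e+00  1.000e-03 -3.137e+00] [-0.3 -0.1  0.2] 0.0006477841196063609 tool delta [ 0.0239  0.1649 -0.    ]
top 0.144 z38 [(3.4282, 3.0)] z32 [(3.4297, 2.9)]
top 0.147 z38 [(3.4276, 2.7)] z32 [(3.429, 2.7)]
top 0.15 z38 [(3.4265, 2.4)] z32 [(3.4275, 2.3)]
side 0.144 z38 [(3.4599, 6.3)] z32 [(3.425, 5.6)]
side 0.147 z38 [(3.4637, 5.5)] z32 [(3.4251, 5.4)]
side 0.15 z38 [(3.4622, 5.4)] z32 [(3.4264, 5.3)]
top 0.032 0.138 
   [245 245 245 245 244 243 238 222 194 168 147 176 210 229 241 243 244 245
 245 245] 
   [246 246 246 246 245 243 235 214 178 148 126 152 186 217 236 242 245 245
 245 245]
top 0.032 0.142 
   [245 245 245 245 245 244 242 230 209 173 162 178 208 234 240 244 244 245
 245 245] 
   [246 246 246 245 245 243 239 217 187 148 137 152 189 224 236 243 245 246
 246 245]
top 0.032 0.146 
   [245 245 245 245 245 244 240 232 204 170 160 173 212 230 242 244 245 245
 245 245] 
   [246 246 246 245 245 243 238 224 189 148 142 158 203 227 243 244 246 246
 246 245]
side 0.038 0.138 
   [254 254 255 255 255 255 255 254 254 254 205 141  85  91 112 156 207 248
 254 255] 
   [255 255 255 255 255 255 255 249 233 208 161 119  92  99 114 150 202 245
 253 254]
side 0.038 0.142 
   [254 254 254 254 255 255 255 255 255 246 218 172 118  87 119 175 232 245
 253 255] 
   [255 255 255 255 255 255 254 253 250 201 141  99  92  90 123 174 229 243
 251 254]
side 0.038 0.146 
   [253 253 254 254 254 255 255 255 254 254 233 154  80  89 144 194 224 247
 255 255] 
   [255 255 255 255 255 255 255 255 244 221 171 114  81 100 140 183 218 245
 254 254]
```

View pics/t7.png

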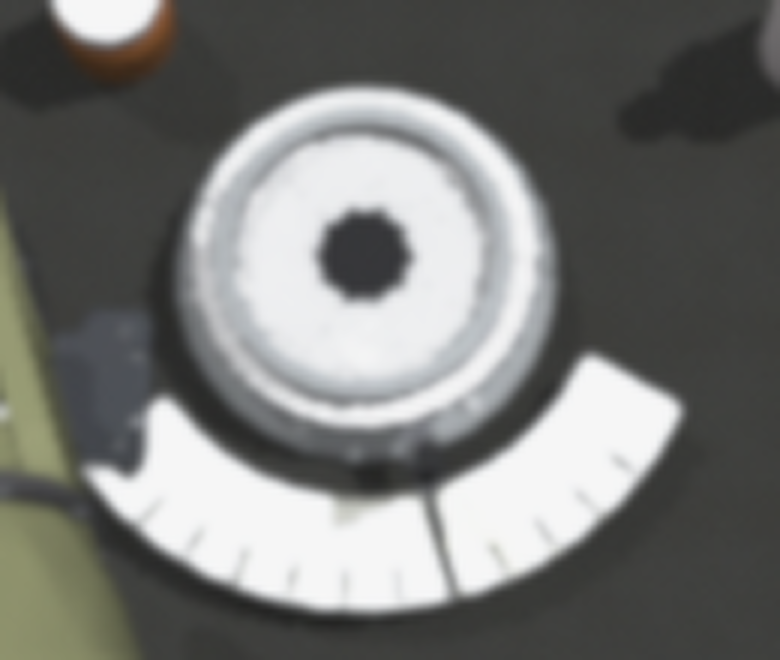

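View pics/s7.png

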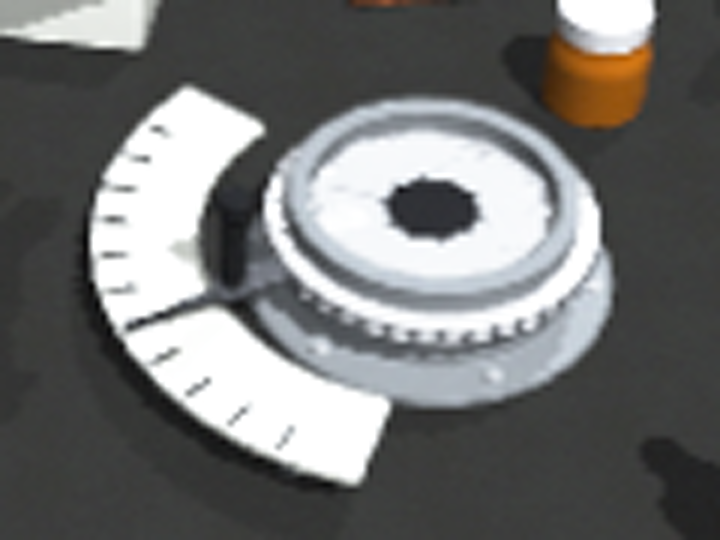

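The pointer is now centred on the mark: offset 0 in the top view and about +1 mm in the side view. With the fingers shut, I'll go to the start button.

Emit:
{"api": "send_rows", "payload": {
  "series": [
    [0,0,0,0.006,0.04,0,-1],
    [0,0,0,0.012,0.08,0,-1],
    [0,0,0,0.018,0.12,0,-1],
    [0,0,0,0.025,0.1695,0,-1],
    [0,0,0,0.025,0.1695,0,-1],
    [0,0,0,0.025,0.1695,0.03,-1],
    [0,0,0,0.025,0.1695,0.055,-1],
    [0,0,0,0.025,0.1695,0.055,-1]
  ]
}}

```text
time_s: 8.05
ee_pos: [0.5018, 0.3878, 0.1113]
eef_rot: [-3.138, -0.005, 3.14]
force: [-0.0, -1.1, 0.1]
grip_width: 0.0004
```

```bash
python3 - <<'E'
from station import ctrl
from h import *
s=ctrl.camera("side");crop(s,260,100,350,180,8,"pics/s8.png")
E
python3 d.py .502 .390 .087
```

```text
8.1 [0.5026 0.3885 0.1137] [-3.14e+00 -2.00e-03  3.14e+00] [-0.1  0.5  0.8] 0.0006159415134532737 tool delta [0.0005 0.0016 0.0267]
```

View pics/s8.png

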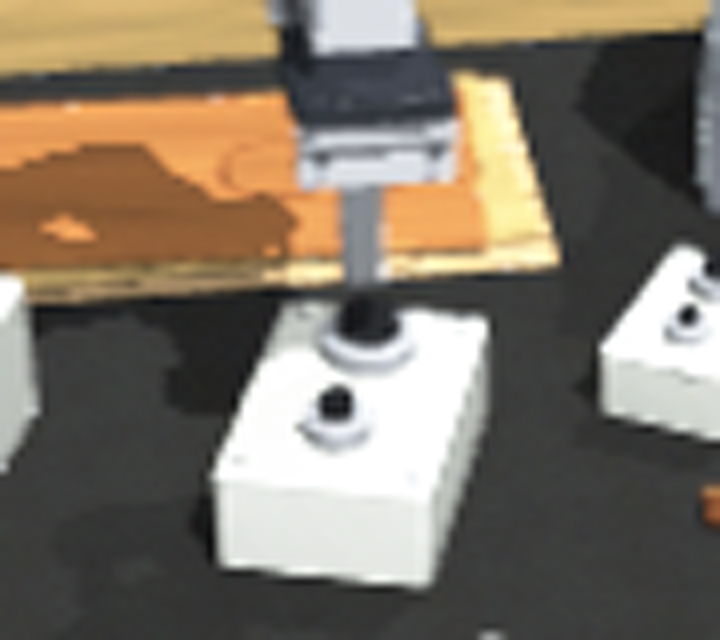

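The fingertips are right above the wide button. Pressing now.

Emit:
{"api": "send_rows", "payload": {
  "series": [
    [0,0,0,0,0,0.015,-1],
    [0,0,0,0,0,0.022,-1],
    [0,0,0,0,0,0.026,-1],
    [0,0,0,0,0,0.0285,-1],
    [0,0,0,0,0,0.0285,-1],
    [0,0,0,0,0,0.0285,-1]
  ]
}}

```text
time_s: 8.7
ee_pos: [0.5033, 0.3898, 0.0898]
eef_rot: [3.141, 0.003, -3.141]
force: [-9.0, -10.5, 29.8]
grip_width: 0.0006
```

```bash
python3 d.py .502 .390 .086
```

```text
8.7 [0.5033 0.3898 0.0898] [ 3.141e+00  3.000e-03 -3.141e+00] [ -9.  -10.5  29.8] 0.0006399905719819062 tool delta [0.0014 0.0002 0.0038]
```

```bash
python3 - <<'E'
from station import ctrl
from h import *
print(ctrl.finger_overhang)
s=ctrl.camera("side");crop(s,260,100,350,180,8,"pics/s9.png")
t=ctrl.camera("top");crop(t,150,140,250,240,6,"pics/t9.png")
P=cloud(s);print(P[134:150:2,300:310:2,2].round(3))
E
python3 d.py .502 .390 .086
```

```text
0.019
[[ 0.001  0.002  0.103  0.101  0.098]
 [ 0.    -0.003  0.093  0.094  0.096]
 [ 0.052  0.053  0.086  0.082  0.086]
 [ 0.056  0.066  0.074  0.07   0.07 ]
 [ 0.066  0.067  0.063  0.07   0.069]
 [ 0.053  0.062  0.066  0.064  0.066]
 [ 0.052  0.052  0.056  0.061  0.056]
 [ 0.052  0.075  0.054  0.055  0.055]]
8.8 [0.5033 0.3898 0.0898] [ 3.141e+00  3.000e-03 -3.141e+00] [ -9.4 -10.4  30.2] 0.0003174729929300434 tool delta [0.0014 0.0002 0.0038]
```

View pics/s9.png

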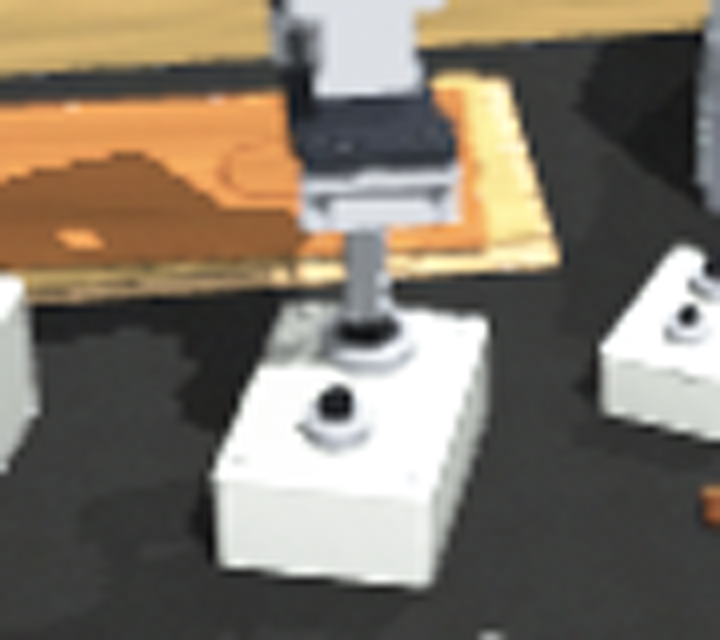

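View pics/t9.png

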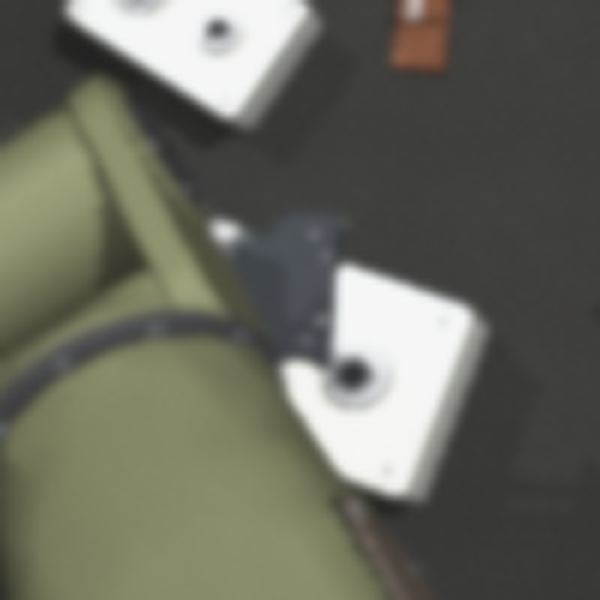

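Force is 30 N with the tip reading higher than expected, so the button may already be bottomed. I'll release in small steps and read the force against height to confirm the stroke.

Emit:
{"api": "send_rows", "payload": {
  "series": [
    [0,0,0,0,0,-0.002,-1],
    [0,0,0,0,0,-0.0035,-1],
    [0,0,0,0,0,-0.0035,-1]
  ]
}}

```text
time_s: 9.1
ee_pos: [0.5031, 0.3897, 0.0904]
eef_rot: [3.141, 0.001, -3.142]
force: [0.8, -2.6, 4.6]
grip_width: 0.0003
```

Emit:
{"api": "send_rows", "payload": {
  "series": [
    [0,0,0,0,0,-0.002,-1],
    [0,0,0,0,0,-0.002,-1],
    [0,0,0,0,0,-0.002,-1]
  ]
}}

```text
time_s: 9.4
ee_pos: [0.5028, 0.39, 0.0916]
eef_rot: [3.141, 0.001, -3.141]
force: [2.4, -2.0, 3.4]
grip_width: 0.0002
```

Emit:
{"api": "send_rows", "payload": {
  "series": [
    [0,0,0,0,0,-0.002,-1],
    [0,0,0,0,0,-0.002,-1],
    [0,0,0,0,0,-0.002,-1]
  ]
}}

```text
time_s: 9.7
ee_pos: [0.5025, 0.39, 0.0934]
eef_rot: [3.141, 0.0, -3.141]
force: [1.8, -0.7, 3.4]
grip_width: 0.0003
```

Emit:
{"api": "send_rows", "payload": {
  "series": [
    [0,0,0,0,0,-0.002,-1],
    [0,0,0,0,0,-0.002,-1],
    [0,0,0,0,0,-0.002,-1]
  ]
}}

```text
time_s: 10.0
ee_pos: [0.5023, 0.39, 0.0953]
eef_rot: [-3.142, -0.0, -3.141]
force: [-0.1, 0.7, 2.7]
grip_width: 0.0005
```

Emit:
{"api": "send_rows", "payload": {
  "series": [
    [0,0,0,0,0,-0.002,-1],
    [0,0,0,0,0,-0.002,-1],
    [0,0,0,0,0,-0.002,-1]
  ]
}}

```text
time_s: 10.3
ee_pos: [0.5023, 0.3899, 0.0972]
eef_rot: [-3.141, -0.001, -3.141]
force: [-0.2, 0.5, -0.5]
grip_width: 0.0006
```

Spring force shows from TCP height 0.0900 up to about 0.096. That is the full 6 mm stroke, so the button was bottomed and has now come back up. The closed fingertips just reach about 4 mm further than nominal. Next I'll lift clear and check everything.

Emit:
{"api": "send_rows", "payload": {
  "series": [
    [0,0,0,0,0,-0.03,-1],
    [0,0,0,0,0,-0.06,-1],
    [0,0,0,0,0,-0.1,-1],
    [0,0,0,0,0,-0.1,-1],
    [0,0,0,0,0,-0.1,-1]
  ]
}}

```text
time_s: 10.8
ee_pos: [0.5025, 0.39, 0.1978]
eef_rot: [3.141, 0.001, -3.141]
force: [-0.4, -0.9, -0.0]
grip_width: 0.0005
```

```bash
python3 look.py 10 | grep -E "0.14[47]|0.15 "; python3 - <<'E'
from station import ctrl
from h import *
t=ctrl.camera("top");cv2.imwrite("pics/top11.png",t["pixels"][:,:,::-1])
s=ctrl.camera("side");cv2.imwrite("pics/side11.png",s["pixels"][:,:,::-1])
E
python3 d.py .5 .39 .2
```

```text
top 0.144 z38 [(3.4283, 3.0)] z32 [(3.4298, 2.9)]
top 0.147 z38 [(3.4277, 2.7)] z32 [(3.429, 2.7)]
top 0.15 z38 [(3.4266, 2.4)] z32 [(3.4276, 2.3)]
side 0.144 z38 [(3.4601, 6.4)] z32 [(3.425, 5.7)]
side 0.147 z38 [(3.4637, 5.6)] z32 [(3.4251, 5.5)]
side 0.15 z38 [(3.4623, 5.5)] z32 [(3.4264, 5.3)]
11.0 [0.5022 0.3897 0.196 ] [-3.140e+00 -2.000e-03 -3.141e+00] [-0.8  0.2 -0.3] 0.0005343805813286322 tool delta [ 0.0022  0.0003 -0.004 ]
```

View pics/side11.png

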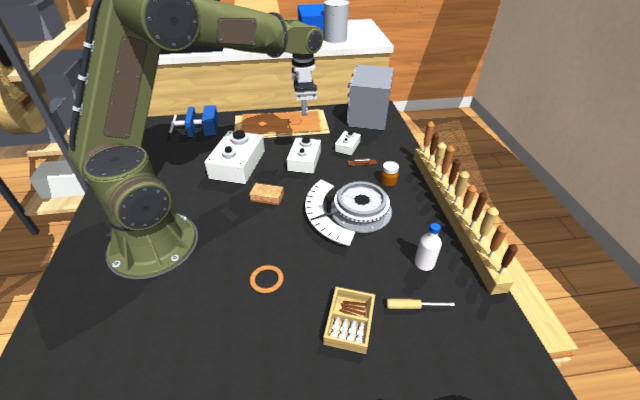

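View pics/top11.png

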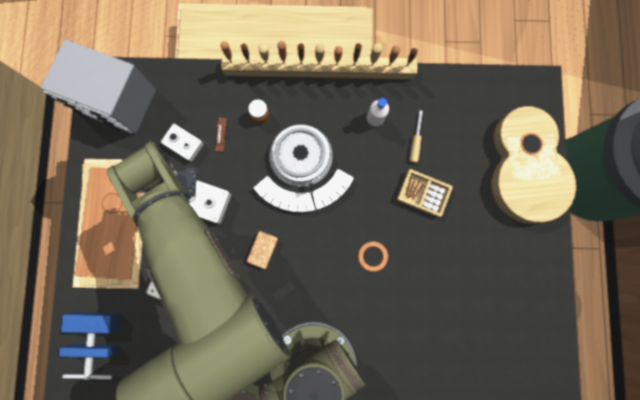

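The pointer is still on the mark (readings unchanged), and all the bystanders are at their starting pixels. The arm is clear and the buttons are up.

```bash
python3 -c "
from station import ctrl
print(ctrl.hand_in())"
```

```text
the job is handed in; nothing more can be done
None
```

The job is handed in, at about 11 s of the 48 s allowed: the pointer is on the long mark and the start button was pressed and released. No verdict was reported.

- **Lever:** I straddled the knob with half-open fingers and pushed it counter-clockwise by about 0.54 rad, then nudged it 1.7 mm to centre the pointer. After the press, the top view showed the pointer at about 0 mm from the mark's centre and the side view at about +1 mm. The two views disagreed by about 2 mm throughout, which is within the calibration error and the 5 mm tolerance.
- **Start button:** I pressed the wide button on the middle-sized box with the fingers shut. It bottomed at about 30 N. On the way up, spring force showed over the full 6 mm of travel and then dropped to zero. The shut fingertips reach about 4 mm further than the stated 19 mm, so contact came higher than I had worked out.
- **Last checks:** The robot was clear of everything with about zero force. The stop button was not touched. By eye, the loose items were where they started in both views.

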